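# Reset the adjuster of the pawn jig and lock it again

## Robot

A 6-joint arm with a two-finger parallel gripper is mounted at the origin on the work surface. World frame = base frame: x ahead of the robot, y to its left, z up, the work surface at z = 0. Lengths are in m, angles in rad, forces in N, time in s.
With the tool pointing down it reaches from about 0.35 to 0.775 m from the base axis. Payload 5.5 kg.
Tool frame: the origin (TCP) lies at the very end of the fingers, on their centre line; the grasp point (between the pads) lies 19 mm behind it (grip_point_offset is the distance from the TCP to the grasp point, in m); z points along the fingers, y is the direction in which the jaws open and shut (so a half turn about z gives the same grasp; the last joint's range is limited). The gripper opens to 85 mm and grips with 20 to 120 N. Pads are 22 mm wide; open, the fingers measure 114 mm over their backs; the gripper's body (76 mm by 85 mm) begins 54 mm behind the grasp point. The pads swing forward as they close: fully open they stand 13 mm farther back than shut.
Start: joints at [-0.14, 0.313, 0.046, 1.304, 0, 1.431], TCP at [0.575, -0, 0.231] pointing down, gripper open.
Joint ranges: [-2.76, 2.76], [-0.86, 1.69], [-1.03, 1.26], [-2.2, 2.34], [-1.47, 1.5], [-3.14, 3.14]. Speed limits (rad/s): [2.57, 2.57, 3.14, 3.14, 3.14, 3.14].

## Interface

Orientations are given as a unit quaternion [w, x, y, z].
In Python, from workcell import * gives the robot as it stands.
- The arm moves only by the shell command python3 -m crank 'ROWS' [OPENING] [FORCE]. ROWS is a JSON object of lists of equal length, an entry for each row: "travel": the shift along the tool's x, y, z in units of 40 mm (1.0 is 40 mm), a list of three; "turn": the turn about the tool's z in rad. In form: {"travel": [[x, y, z], ...], "turn": [turn, ...]}. A call has 1 to 5 rows; each row is the pose to reach, as a shift and turn from the pose commanded when the call began, along the tool's axes at that moment; what a row does not reach only later rows make up. A row lasts 1/12 s, in which the tool goes at most 41.7 mm and 7.16 degrees, less where a joint would pass 70% of its speed; a pose out of reach is approached as far as the arm can. A call with a gripper value outside its range is refused whole. OPENING is the finger opening in mm, from 0 to 85.4, set as the call begins (- or left out, the last holds). The fingers move at their own pace and stop on an object; FORCE is the grip in N (left out, the last holds). Time passes only in rows, so rows that repeat a pose let the fingers close. It gives the time, the measured TCP pose, the force and the opening at its end, in the units of the state.
- get_state(): the state, without advancing time (a new reading comes with each control period).
- read_camera(name): name is "scene" or "side" or "wrist"; returns a dict with "image" (384x512x3 uint8, red, green, blue), "K" (3x3 intrinsics, pixels), "R" (3x3) and "t" (3): a world point X has camera coordinates R X + t. Camera axes: x right, y down, z forward; pixel columns grow to the right and rows downward; lengths in m; the calibration is good to about 2 mm. A picture is of the moment at which its call begins. There is no depth.
- hand_in(): hands the job in, once; it reports no verdict.
The state is a dict: "clock": time; "joint_pos": joint angles; "qvel": joint speeds; "tau": joint torques, N m; "tcp_pos": TCP position; "orientation": TCP orientation; "wrist_force": force on the tool from outside, world axes, zero at the start; "ft_torque": the same for the moment, N m; "finger_gap": finger opening in m.
Only numpy, scipy, OpenCV 4.12 (cv2) and the standard library are available. Lean on these libraries where they do the work, as an engineer would, in place of code of your own. Each camera call takes 0.05 s, during which the arm holds its last target. There are 200 camera calls.

## Task

On the small pawn jig, swing the black lever post anticlockwise (seen from above) to slacken the lock nut well clear, at least an eighth of a turn, then turn the steel wing screw until its yellow pointer lines up with the red tab. Then swing the post back clockwise until you feel the nut come up tight, nip it up with a moving push of about 10 N at the post, never more than 12 N, and let go. The nut will not come up tight where it was before, so go by feel; leave the red tab, the pawns and everything else on the sill alone.

Things in the scene. Friction and masses are not known exactly. Their poses are not given: they have to be found in the camera images.
- jig: pawn jig fixed to the sill: wooden base plate 12 mm thick (x -60 to 155, y -65 to 65 mm) with a blue round block 92 mm across, top 50 mm above the sill. Origin on the sill under the vertical axis shared by lock nut, wing screw and dial. +x runs from the axis along a steel stop rod to a pawn at a small fence (pawn centre x = 112 mm).
- nut (a joint): turn of the brass lock nut (44 mm hexagon, 54 to 66 mm above the sill) in rad, growing clockwise seen from above, which tightens; starts tight at 0, range -1.4 to 1.1. At 0 its lever points to -x of the jig. Fully slack 0.3 rad anticlockwise. Once the screw has been turned it comes up tight an untold 0.1 to 0.5 rad beyond 0, so the push must be felt. Friction keeps it tight when let go.
- lever_post (a point): centre of the top of the black post on the nut's lever: 14 mm diameter, 64 to 105 mm above the sill, 85 mm from the axis; cage, pinch or push it from above. Pushes at the post while moving: slack about 4 N; coming up tight it rises by some 5 N within 0.25 rad; 7 N is not yet tight, 10 N is right, over 14 N spoils the thread. At rest friction carries part and 1 to 6 N less is felt.
- screw (a joint): turn of the wing screw in rad, growing clockwise seen from above; at 0 its pointer points to +x of the jig; range -0.5 to 1.6. With the nut slack it turns with 0.42 N m and stays where it is left; do not turn it while the nut is tight. Turning it moves the stop rod 6 mm per rad.
- wing_top (a point): centre of the top of the steel wing of the screw, on the axis, 107 mm above the sill. The wing is an upright bar 44 mm long (along the pointer), 12 mm thick and 36 mm high (71 to 107 mm above the sill), over a dark disc 48 mm across.
- pointer (a point): tip of the yellow pointer at the foot of the wing screw, 35 mm from the axis, 68.5 mm above the sill
- mark (a joint): angle of the red tab on the dial in rad, clockwise from +x of the jig seen from above, on the same scale as joint screw: the pointer is on the tab when both angles are equal. Stiff; not to be moved.
- tab (a point): the point 35 mm from the axis straight inside the red tab (8 x 5 x 15 mm, 37 to 46 mm from the axis) where the pointer's tip belongs, 68.5 mm above the sill
- shoe: the clamp shoe hidden inside the blue block; tightening the lock nut squeezes it against the screw. The nut's force on it is the tightness: 0 N slack, about 50 to 90 N when tightened with a moving push of 10 N at the post.
- pawn_a: ebony pawn standing on the sill, 28 mm across the foot, 53 mm high, origin under its foot; leave alone
- pawn_b: ebony pawn like pawn_a; leave alone
- pawn_c: ebony pawn like pawn_a, standing on the jig's base plate at the fence; leave alone
- pencil_cup: blue plastic pencil cup with three pencils, 76 mm across, 170 mm high over the pencils, origin under its foot; leave alone
- felt_tin: low green round tin of felts, 60 mm across, 35 mm high, origin under its middle; leave alone

How it is judged:
By the outcome, as a careful person would: the job done as asked, in the order asked, and still so for the second after the job is handed in, with the robot touching nothing.
It also fails if it takes over 67 s, if anything falls off the work surface, if the arm or the gripper's body presses on something with over 40 N, if the wrist force passes 120 N, or if a joint passes its speed limit or range.

## Working session

There is one attempt and no reset: what is moved stays moved. The work goes in short steps, Python scripts to look and compute and a shell command to move; the robot and the scene stay as the last step left them, time stands still between calls to the robot, and variables do not carry over. Pictures are saved under pics/ and viewed, about 8 in all and at most 12, crops included, and the job is handed in when it is done.

```bash
mkdir -p pics; ls
python3 - <<'E'
from workcell import *
import cv2,numpy as np
s=get_state();print({k:np.round(v,4).tolist() for k,v in s.items()})
ims=[]
for n in("scene","side","wrist"):
    c=read_camera(n);cv2.imwrite(f"pics/{n}0.png",c["image"][:,:,::-1]);np.savez(f"{n}0.npz",**c);print(n,c["K"].round(1).tolist(),c["R"].round(3).tolist(),c["t"].round(3).tolist())
E
```

```text
pics
{'clock': 0.0, 'joint_pos': [-0.1396, 0.314, 0.045, 1.3036, 0.0, 1.4312], 'qvel': [0.0011, -0.0006, -0.0016, -0.0008, -0.0001, -0.0013], 'tau': [-0.0029, -48.0629, 29.8531, 0.0195, -0.0004, -0.0], 'tcp_pos': [0.5745, 0.0001, 0.2304], 'orientation': [-0.0007, 0.7071, 0.7071, -0.0005], 'wrist_force': [0.2884, -0.0229, 0.4255], 'ft_torque': [0.0011, 0.0004, -0.0412], 'finger_gap': 0.0851}
scene [[366.5, 0.0, 251.7], [0.0, 366.5, 187.6], [0.0, 0.0, 1.0]] [[-0.806, 0.592, 0.008], [0.446, 0.616, -0.65], [-0.39, -0.52, -0.76]] [0.484, -0.143, 1.314]
side [[357.1, 0.0, 259.0], [0.0, 357.1, 190.0], [0.0, 0.0, 1.0]] [[-0.903, -0.429, -0.015], [-0.262, 0.579, -0.772], [0.34, -0.694, -0.635]] [0.443, 0.253, 0.676]
wrist [[297.2, 0.0, 257.4], [0.0, 297.2, 192.4], [0.0, 0.0, 1.0]] [[1.0, 0.002, -0.002], [0.002, -0.955, 0.297], [-0.001, -0.297, -0.955]] [-0.575, -0.042, 0.379]
```

View pics/scene0.png

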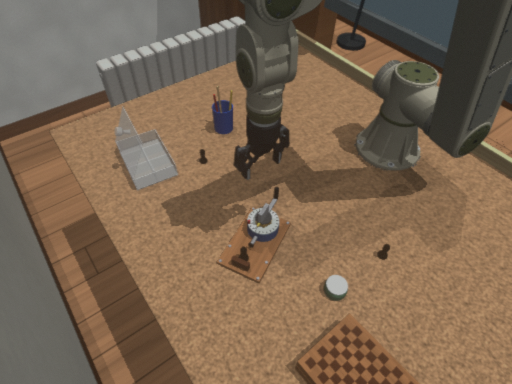

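View pics/wrist0.png

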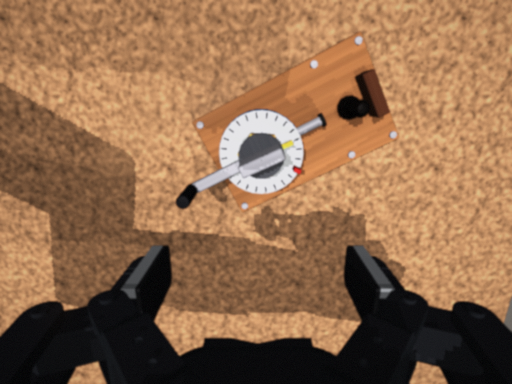

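View pics/side0.png

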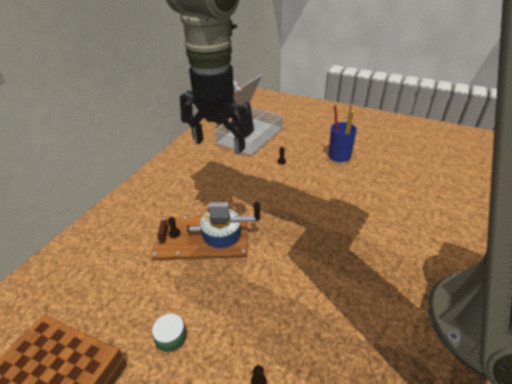

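The wrist view shows the dial centre near (261,151), the yellow pointer (288,145), the red tab (298,170), the post (186,197) and the pawn (350,107). The other views agree. Next I turn these pixels into positions.

```bash
cat > h.py <<'E'
import numpy as np,cv2
from workcell import *
def cast(c,p,z):
    d=c["R"].T@np.linalg.solve(c["K"],np.array([p[0],p[1],1.]));o=-c["R"].T@c["t"]
    return (o+d*(z-o[2])/d[2])[:2]
def blobs(im,lo,hi,roi,amin=4):
    h=cv2.cvtColor(im,cv2.COLOR_RGB2HSV);m=cv2.inRange(h,np.array(lo),np.array(hi))
    k=np.zeros_like(m);x0,y0,x1,y1=roi;k[y0:y1,x0:x1]=1;m*=k
    n,l,s,c=cv2.connectedComponentsWithStats(m)
    return [(s[i,4],c[i].round(1),s[i,:4],l==i) for i in range(1,n) if s[i,4]>=amin]
E
python3 - <<'E'
from h import *
c=dict(np.load("wrist0.npz"));im=c["image"];roi=(170,30,400,215)
for n,lo,hi in(("yellow",(22,110,120),(35,255,255)),("red",(0,190,110),(6,255,255)),("black",(0,0,0),(180,255,40)),("blue",(105,120,40),(130,255,255)),("white",(0,0,165),(180,60,255))):
    for b in blobs(im,lo,hi,roi,6):print(n,b[0],b[1],b[2].tolist(),cast(c,b[1],.0685).round(4))
for p in((200,125),(359,41),(393,135),(245,206)):print(cast(c,p,.013).round(4))
z=cv2.resize(im[30:220,160:410],None,fx=3.2,fy=3.2,interpolation=cv2.INTER_CUBIC);cv2.imwrite("pics/z0.png",z[:,:,::-1])
E
```

```text
yellow 50 [286.8 144.2] [281, 141, 12, 8] [0.6054 0.0307]
red 26 [297.5 170. ] [294, 168, 7, 6] [0.6175 0.0037]
black 800 [356.7 103.3] [338, 74, 39, 45] [0.6728 0.0709]
black 21 [322.3 119.9] [319, 115, 6, 11] [0.6401 0.055 ]
black 254 [186.4 196.2] [177, 185, 20, 23] [ 0.4988 -0.0254]
white 50 [358.2  39.8] [355, 36, 8, 9] [0.6685 0.1272]
white 48 [313.6  63.6] [310, 60, 8, 8] [0.6284 0.1068]
white 4626 [258.5 152.2] [195, 110, 126, 84] [0.5765 0.0224]
white 36 [199.6 124.7] [197, 122, 6, 7] [0.5173 0.0501]
white 37 [392.9 134.3] [390, 131, 7, 7] [0.7124 0.0409]
white 38 [351.2 154.2] [348, 151, 7, 7] [0.6722 0.0205]
white 31 [244.4 205.5] [242, 203, 6, 6] [ 0.5613 -0.036 ]
[0.5071 0.0454]
[0.6864 0.1357]
[0.7376 0.0341]
[ 0.5594 -0.0566]
```

View pics/z0.png

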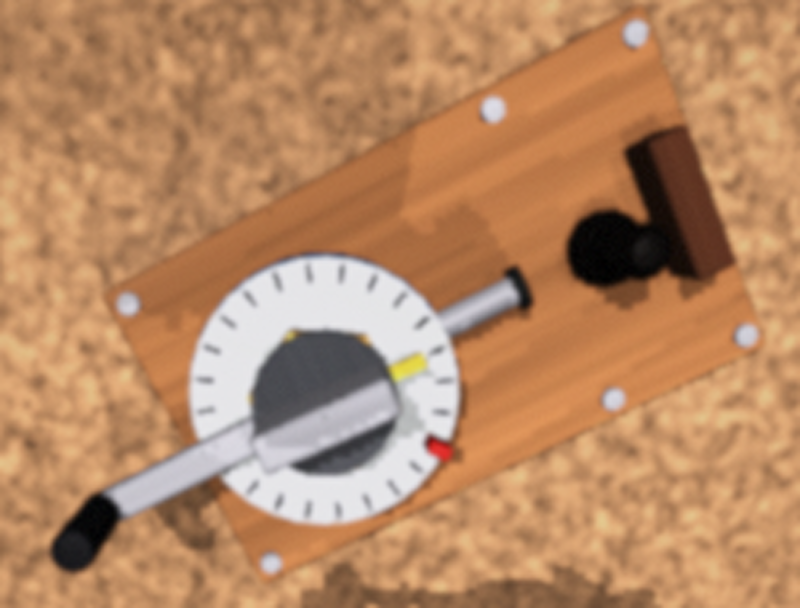

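The zoomed crop shows the post top at full-image (182.5,202), the wing top's centre at (262.2,162.8), the dial centre at (261.6,151.6), the pointer close to the jig's +x and the tab clockwise of it.

Run:
```python
from h import *
c=dict(np.load("wrist0.npz"));im=c["image"]
f=lambda x,y:(160+x/3.2,30+y/3.2)
print("wing",cast(c,f(327,425),.107),"post",cast(c,f(72,551),.105),"dial",[cast(c,f(325,389),z).round(4) for z in(.05,.054)])
ax=np.array([.5802,.0182]);th=.470
for n,p,z in(("tip",f(426,361),.0685),("tabtop",f(438,449),.0685),("red",(297.5,170),.0685),("red hi",f(437,443),.07),("red lo",f(440,455),.06),("yel",(286.8,144.2),.0685)):
    v=cast(c,p,z)-ax;print(n,v.round(4),np.hypot(*v).round(4),"cw from +x",(th-np.arctan2(v[1],v[0])).round(3))
for n in("scene","side"):
    c=dict(np.load(n+"0.npz"))
    for q in((*ax,.107),(*(ax-.085*np.array([np.cos(th),np.sin(th)])),.105)):
        x=c["K"]@(c["R"]@np.array(q)+c["t"]);print(n,(x[:2]/x[2]).round(1))
    for k,lo,hi in(("y",(22,110,120),(35,255,255)),("r",(0,190,90),(6,255,255))):
        for b in blobs(c["image"],lo,hi,(180,190,300,260),2):print(k,b[0],b[1],cast(c,b[1],.0685).round(4))
im=c["image"][190:270,145:275];cv2.imwrite("pics/z1.png",cv2.resize(im,None,fx=6,fy=6,interpolation=cv2.INTER_CUBIC)[:,:,::-1])
```

```text
wing [0.57975786 0.01922447] post [ 0.50385205 -0.01957515] dial [array([0.5799, 0.02  ]), array([0.5798, 0.0207])]
tip [0.0316 0.0139] 0.0345 cw from +x 0.055
tabtop [ 0.0366 -0.0148] 0.0395 cw from +x 0.854
red [ 0.0373 -0.0145] 0.04 cw from +x 0.84
red hi [ 0.036  -0.0125] 0.0381 cw from +x 0.803
red lo [ 0.0385 -0.0188] 0.0429 cw from +x 0.925
yel [0.0252 0.0125] 0.0281 cw from +x 0.009
scene [262.  208.7]
scene [274.9 188.1]
y 7 [258. 224.] [0.6025 0.0311]
side [218.2 203.1]
side [256.5 202.7]
y 8 [206.6 216.2] [0.6066 0.0319]
```

View pics/z1.png

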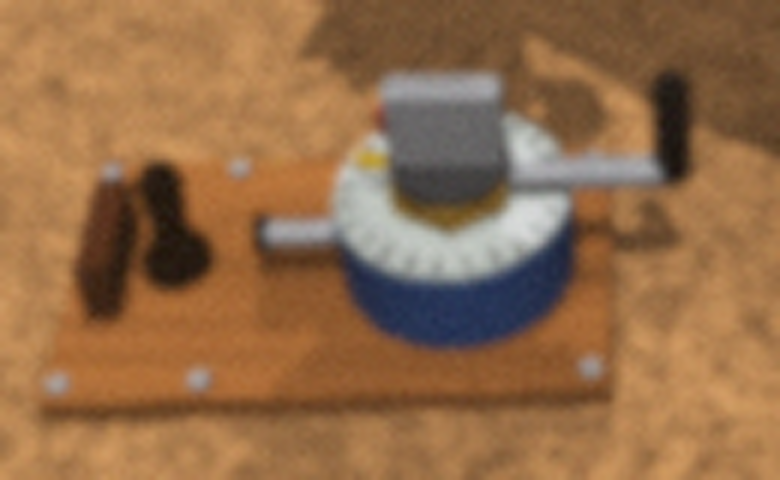

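```bash
python3 -m crank '{"travel":[[-0.1,-0.35,0.4],[-0.2,-0.7,0.8],[-0.3,-1.1,1.3],[-0.4,-1.5,1.8],[-0.49,-1.76,2.2]],"turn":[-0.12,-0.24,-0.36,-0.48,-0.6]}' 34 20
python3 -m crank '{"travel":[[0,0,0],[0,0,0],[0,0,0],[0,0,0],[0,0,0]],"turn":[-0.12,-0.24,-0.36,-0.48,-0.6]}'
python3 -m crank '{"travel":[[0,0,0],[0,0,0],[0,0,0],[0,0,0],[0,0,0]],"turn":[-0.12,-0.24,-0.36,-0.48,-0.6]}'
python3 -m crank '{"travel":[[0,0,0],[0,0,0],[0,0,0],[0,0,0]],"turn":[-0.12,-0.24,-0.24,-0.24]}'
python3 - <<'E'
from h import *
s=get_state();print(s["tcp_pos"],s["orientation"],s["joint_pos"],s["finger_gap"])
c=read_camera("wrist");cv2.imwrite("pics/w1.png",c["image"][:,:,::-1]);np.savez("w1.npz",**c)
E
```

```text
clock: 0.57
tcp_pos: [0.5023, -0.0195, 0.1416]
orientation: [-0.001, 0.464, 0.886, -0.0]
wrist_force: [0.0, 0.5, -0.1]
finger_gap: 0.034
clock: 0.98
tcp_pos: [0.5043, -0.0196, 0.143]
orientation: [-0.0, 0.181, 0.983, 0.0]
wrist_force: [-0.6, 0.3, -0.2]
finger_gap: 0.0341
clock: 1.4
tcp_pos: [0.5044, -0.0196, 0.143]
orientation: [-0.0, -0.117, 0.993, 0.0]
wrist_force: [-0.1, -0.9, 0.8]
finger_gap: 0.0341
clock: 1.73
tcp_pos: [0.5045, -0.0196, 0.1431]
orientation: [-0.0, -0.231, 0.973, 0.0]
wrist_force: [0.0, -0.4, 0.0]
finger_gap: 0.0341
[ 0.50445808 -0.01957103  0.1431063 ] [-1.79342800e-04 -2.30833003e-01  9.72993364e-01  7.97086616e-05] [-1.97911360e-01  2.24623121e-01 -2.94453739e-01  1.05211195e+00
 -4.95235256e-06 -6.63778808e-01] 0.03408281629279802
```

View pics/w1.png

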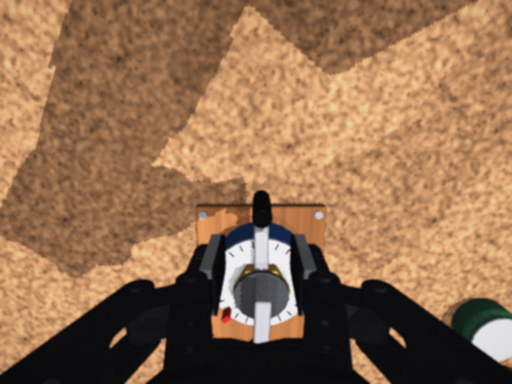

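The post stands centred between the fingers at column 262; its top is around (262,197). I check the top's position, then descend.

Run:
```python
from h import *
c=dict(np.load("w1.npz"))
for p in((262,197),(262,199)):print(cast(c,p,.105).round(4))
b=[b for b in blobs(c["image"],(0,0,0),(180,255,45),(245,180,280,228),50)]
for q in b:print(q[0],q[1],q[2])
for n,lo,hi in(("red",(0,190,90),(6,255,255)),):
    for q in blobs(c["image"],lo,hi,(200,220,320,345),4):print(n,q[0],q[1],cast(c,q[1],.0685).round(4))
```

```text
[ 0.4894 -0.0262]
[ 0.4906 -0.0256]
575 [261.3 209.7] [252 191  20  37]
red 51 [225.8 317.5] [0.6136 0.002 ]
```

```bash
python3 - <<'E'
from h import *
c=dict(np.load("w1.npz"))
for r in(216,218.5):print(cast(c,(261.5,r),.105).round(4))
print(cast(c,(261.5,199),.066).round(4))
E
python3 -m crank '{"travel":[[0,0,0.4],[0,0,0.8],[0,0,1.2],[0,0,1.68],[0,0,1.68]],"turn":[0,0,0,0,0]}'
python3 -m crank '{"travel":[[0,0,0],[0,0,0],[0,0,0]],"turn":[0,0,0]}' 20
```

```text
[ 0.5011 -0.0206]
[ 0.5027 -0.0198]
[ 0.5021 -0.0195]
clock: 2.2
tcp_pos: [0.5021, -0.0191, 0.0729]
orientation: [-0.003, -0.231, 0.973, 0.001]
wrist_force: [-0.4, -0.6, 0.2]
finger_gap: 0.0339
clock: 2.45
tcp_pos: [0.5051, -0.0195, 0.0771]
orientation: [0.001, -0.232, 0.973, -0.0]
wrist_force: [-0.0, 1.4, -0.7]
finger_gap: 0.0198
```

```bash
python3 -m crank '{"travel":[[0,-0.13,0],[-0.02,-0.25,0],[-0.03,-0.38,0],[-0.06,-0.5,0],[-0.1,-0.63,0]],"turn":[-0.06,-0.12,-0.18,-0.24,-0.3]}'
python3 -m crank '{"travel":[[-0.01,-0.21,0],[-0.04,-0.42,0],[-0.1,-0.63,0],[-0.17,-0.83,0],[-0.26,-1.02,0]],"turn":[-0.1,-0.2,-0.3,-0.4,-0.5]}'
python3 -m crank '{"travel":[[-0.01,-0.17,0],[-0.03,-0.34,0],[-0.04,-0.42,0],[-0.04,-0.42,0]],"turn":[-0.08,-0.16,-0.2,-0.2]}'
```

```text
clock: 2.87
tcp_pos: [0.5194, -0.039, 0.0768]
orientation: [0.001, -0.377, 0.926, 0.001]
wrist_force: [-0.6, 5.4, -1.1]
finger_gap: 0.02
clock: 3.28
tcp_pos: [0.5546, -0.0609, 0.0766]
orientation: [0.0, -0.595, 0.804, 0.002]
wrist_force: [-4.2, 3.8, 0.8]
finger_gap: 0.0197
clock: 3.62
tcp_pos: [0.5718, -0.0651, 0.0766]
orientation: [0.0, -0.671, 0.742, 0.001]
wrist_force: [-1.1, 2.5, 0.8]
finger_gap: 0.0197
```

```bash
python3 -m crank '{"travel":[[0,0.07,0],[0,0.07,-0.5],[0,0.07,-1.4],[0,0.07,-2.3],[-0.6,0.07,-3]],"turn":[0,0,0,0.1,0.2]}'
python3 -m crank '{"travel":[[0,0,0],[0,0,0]],"turn":[0,0]}' 40
python3 - <<'E'
from h import *
c=read_camera("wrist");cv2.imwrite("pics/w2.png",c["image"][150:350,140:390][:,:,::-1].repeat(3,0).repeat(3,1));np.savez("w2.npz",**c)
E
```

```text
clock: 4.03
tcp_pos: [0.5727, -0.0449, 0.1997]
orientation: [0.001, -0.589, 0.808, -0.003]
wrist_force: [1.6, 0.2, 0.4]
finger_gap: 0.0199
clock: 4.2
tcp_pos: [0.5735, -0.0416, 0.1994]
orientation: [0.002, -0.593, 0.805, -0.003]
wrist_force: [-0.5, -0.5, 0.0]
finger_gap: 0.0398
```

View pics/w2.png

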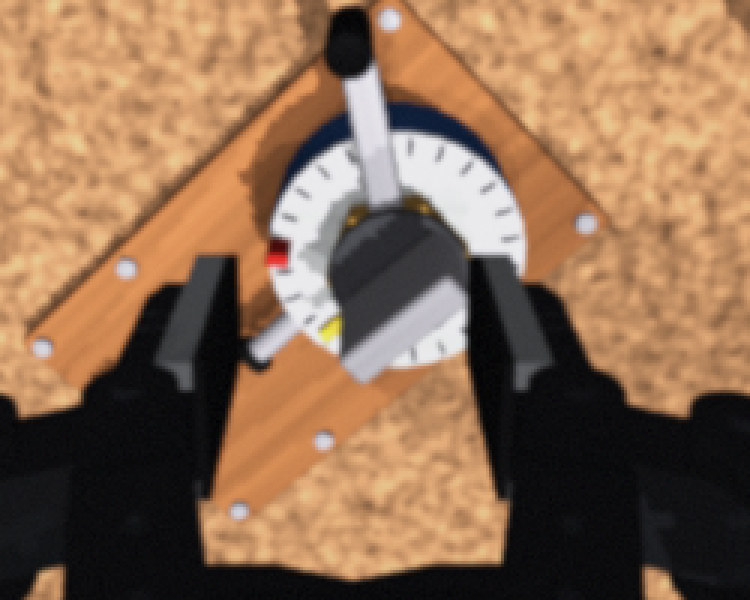

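The crop (from (140,150), ×3) shows the lever well round anticlockwise. The wing top's corners are at (342,352), (447,279), (468,305) and (362,382); the yellow tip is near (322,330) and the red tab near (279,253).

Run:
```python
from h import *
c=dict(np.load("w2.npz"));f=lambda x,y:(140+x/3,150+y/3)
W=[b for b in blobs(c["image"],(0,0,170),(180,60,255),(140,145,390,330),20) if b[0]<120]
B=[cast(c,b[1],.013) for b in W]
for b,q in zip(W,B):print(b[0],b[1],q.round(4))
w=[cast(c,f(*p),.107) for p in((342,352),(447,279),(468,305),(362,382))]
print("wing",np.mean(w,0).round(4)); d1=w[0]-w[1];d2=w[3]-w[2];print("wing dir",np.arctan2(d1[1],d1[0]),np.arctan2(d2[1],d2[0]),np.hypot(*d1),np.hypot(*d2))
for ax in(np.array([.580,.0187]),np.mean(w,0)):
  for n,p,z in(("tip",f(323,331),.0685),("yel",f(330,330),.0685),("red all",f(279,253),.0685),("red bright",f(278,260),.075),("red bright",f(278,260),.0685)):
    v=cast(c,p,z)-ax;print(n,np.hypot(*v).round(4),"world",np.arctan2(v[1],v[0]).round(3))
for k,lo,hi in(("y",(22,110,100),(35,255,255)),("r",(0,190,80),(8,255,255))):
    for b in blobs(c["image"],lo,hi,(220,220,320,300),8):print(k,b[0],b[1],b[2],cast(c,b[1],.0685).round(4))
```

```text
42 [269.3 156. ] [ 0.5582 -0.0555]
31 [335.3 224.4] [0.5061 0.0469]
32 [181.7 239.2] [0.6896 0.0115]
28 [153.4 265.8] [0.7373 0.0355]
27 [247.4 296.8] [0.6379 0.1135]
22 [219.2 320.2] [0.6852 0.1377]
wing [0.5781 0.0185]
wing dir 0.37081110933437833 0.40063514903149866 0.03914164956612913 0.04064324403681455
tip 0.0326 world 0.441
yel 0.0305 world 0.485
red all 0.0393 world -0.492
red bright 0.0392 world -0.507
red bright 0.0393 world -0.426
tip 0.0344 world 0.423
yel 0.0323 world 0.464
red all 0.0409 world -0.466
red bright 0.0407 world -0.48
red bright 0.0409 world -0.402
y 34 [250.4 258.9] [247 255   7   8] [0.6062 0.0318]
r 26 [231.4 234.4] [229 231   6   7] [ 6.162e-01 -3.000e-04]
```

```bash
cat >> h.py <<'E'
def tri(obs):
    A=np.zeros((3,3));b=np.zeros(3)
    for c,p in obs:
        d=c["R"].T@np.linalg.solve(c["K"],np.array([p[0],p[1],1.]));d/=np.linalg.norm(d);o=-c["R"].T@c["t"];M=np.eye(3)-np.outer(d,d);A+=M;b+=M@o
    return np.linalg.solve(A,b)
E
python3 - <<'E'
from h import *
L=lambda n:dict(np.load(n+".npz"))
ax=np.array([.5796,.019])
C=[L("wrist0"),L("w1"),L("w2")]
def red(c,roi):
    return max(blobs(c["image"],(0,150,60),(9,255,255),roi,4),key=lambda b:b[0])
R=[red(C[0],(285,160,310,180)),red(C[1],(210,300,240,330)),red(C[2],(220,222,245,245))]
for r in R:print(r[0],r[1],r[2])
for s in([0,1,2],[0,1],[0,2],[1,2]):
    q=tri([(C[i],R[i][1]) for i in s]);v=q[:2]-ax;print("tab",q.round(4),np.hypot(*v).round(4),np.arctan2(v[1],v[0]).round(3))
for q in(tri([(C[0],(286.8,144.2)),(C[2],(250.4,258.9))]),):v=q[:2]-ax;print("yel",q.round(4),np.arctan2(v[1],v[0]).round(3))
E
```

```text
42 [297.7 170.3] [294 167   8   8]
106 [225.5 315.9] [221 308  10  16]
52 [231.2 234.2] [228 230   8   9]
tab [0.6181 0.0024 0.0617] 0.0419 -0.408
tab [0.6182 0.0024 0.0617] 0.042 -0.406
tab [0.6182 0.002  0.0623] 0.0421 -0.414
tab [0.6182 0.0028 0.0609] 0.0418 -0.397
yel [0.6055 0.0309 0.0703] 0.431
```

```bash
python3 -m crank '{"travel":[[-0.3,0.06,0],[-0.6,0.12,0],[-0.9,0.18,0],[-1.2,0.24,0],[-1.49,0.3,0]],"turn":[0.12,0.24,0.36,0.48,0.6]}'
python3 -m crank '{"travel":[[0,0,0],[0,0,0.2],[0,0,0.6],[0,0,0.9],[0,0,1.2]],"turn":[0.12,0.24,0.24,0.24,0.24]}'
python3 -m crank '{"travel":[[0,0,0],[0,0,0]],"turn":[0,0]}'
```

```text
clock: 4.67
tcp_pos: [0.5769, 0.0187, 0.1943]
orientation: [-0.001, -0.325, 0.946, 0.0]
wrist_force: [0.6, -0.5, -0.3]
finger_gap: 0.0399
clock: 5.08
tcp_pos: [0.5767, 0.0183, 0.1457]
orientation: [-0.001, -0.213, 0.977, 0.0]
wrist_force: [0.9, -0.1, 0.3]
finger_gap: 0.0401
clock: 5.25
tcp_pos: [0.5764, 0.0184, 0.1463]
orientation: [-0.002, -0.213, 0.977, 0.0]
wrist_force: [0.2, -0.2, 0.9]
finger_gap: 0.0398
```

```bash
python3 -m crank '{"travel":[[-0.08,-0.02,0.4],[-0.08,-0.02,0.8],[-0.08,-0.02,1.2],[-0.08,-0.02,1.63],[-0.08,-0.02,1.63]],"turn":[0,0,0,0,0]}'
python3 -m crank '{"travel":[[0,0,0],[0,0,0],[0,0,0],[0,0,0],[0,0,0]],"turn":[0,0,0,0,0]}' 9 30
```

```text
clock: 5.67
tcp_pos: [0.5791, 0.0193, 0.0801]
orientation: [-0.002, -0.213, 0.977, 0.001]
wrist_force: [-0.9, 0.4, 0.5]
finger_gap: 0.0398
clock: 6.08
tcp_pos: [0.5805, 0.0217, 0.0842]
orientation: [0.0, -0.214, 0.977, 0.002]
wrist_force: [-2.7, 8.0, 0.4]
finger_gap: 0.011
```

```bash
python3 -m crank '{"travel":[[0,0.04,0],[0,0.04,0],[0,0.04,0]],"turn":[0,0,0]}' 5 90
```

```text
clock: 6.33
tcp_pos: [0.5805, 0.0217, 0.0843]
orientation: [0.001, -0.213, 0.977, 0.001]
wrist_force: [-3.2, 4.9, 5.9]
finger_gap: 0.0103
```

```bash
python3 -m crank '{"travel":[[0,0.03,0],[0,0.03,0],[0,0.03,0],[0,0.03,0],[0,0.03,0]],"turn":[0.08,0.16,0.24,0.32,0.4]}'
python3 -m crank '{"travel":[[0,0,0],[0,0,0],[0,0,0],[0,0,0],[0,0,0]],"turn":[0.08,0.16,0.24,0.32,0.4]}'
python3 -m crank '{"travel":[[0,0,0],[0,0,0],[0,0,0]],"turn":[0.03,0.03,0.03]}'
```

```text
clock: 6.75
tcp_pos: [0.5807, 0.0209, 0.0843]
orientation: [0.001, -0.013, 1.0, -0.001]
wrist_force: [-2.4, -2.9, 3.5]
finger_gap: 0.0107
clock: 7.17
tcp_pos: [0.5805, 0.0199, 0.0843]
orientation: [0.001, 0.186, 0.982, -0.002]
wrist_force: [-3.0, -5.3, 4.1]
finger_gap: 0.0102
clock: 7.42
tcp_pos: [0.5805, 0.0198, 0.0843]
orientation: [0.001, 0.2, 0.98, -0.002]
wrist_force: [-3.1, -4.2, 3.4]
finger_gap: 0.0102
```

```bash
python3 -m crank '{"travel":[[0,0,0],[0,0,0],[0,0,-0.5],[0,0,-1.3],[0,0,-2.2]],"turn":[0,0,0,0,0]}' 40 20
python3 -m crank '{"travel":[[0,0,-0.5],[0,0,-0.7],[0,0,-0.7],[0,0,-0.7],[0,0,-0.7]],"turn":[-0.12,-0.24,-0.36,-0.48,-0.6]}'
python3 -m crank '{"travel":[[0,0,0],[0,0,0],[0,0,0],[0,0,0],[0,0,0]],"turn":[-0.12,-0.24,-0.36,-0.48,-0.6]}'
python3 -m crank '{"travel":[[0,0,0],[0,0,0],[0,0,0],[0,0,0],[0,0,0]],"turn":[-0.12,-0.24,-0.36,-0.48,-0.6]}'
python3 -m crank '{"travel":[[0.6,0,0],[1.2,0,0],[1.6,0,0],[1.6,0,0],[1.6,0,0]],"turn":[0,0,0,0,0]}'
python3 - <<'E'
from h import *
c=read_camera("wrist");cv2.imwrite("pics/w3.png",c["image"][130:330,140:390][:,:,::-1].repeat(3,0).repeat(3,1));np.savez("w3.npz",**c)
E
```

```text
clock: 7.83
tcp_pos: [0.579, 0.022, 0.1705]
orientation: [-0.002, 0.199, 0.98, -0.0]
wrist_force: [0.9, -0.2, 0.3]
finger_gap: 0.0401
clock: 8.25
tcp_pos: [0.5808, 0.0219, 0.1999]
orientation: [0.001, -0.102, 0.995, -0.0]
wrist_force: [-0.5, -0.1, -0.1]
finger_gap: 0.04
clock: 8.67
tcp_pos: [0.5805, 0.0219, 0.1994]
orientation: [0.001, -0.392, 0.92, -0.0]
wrist_force: [-0.4, 0.6, -0.1]
finger_gap: 0.0397
clock: 9.08
tcp_pos: [0.5805, 0.0219, 0.1994]
orientation: [0.001, -0.646, 0.763, -0.001]
wrist_force: [-1.0, 0.9, -0.5]
finger_gap: 0.04
clock: 9.5
tcp_pos: [0.5694, -0.0418, 0.1993]
orientation: [0.0, -0.643, 0.766, -0.0]
wrist_force: [0.8, 0.2, -1.1]
finger_gap: 0.0397
```

View pics/w3.png

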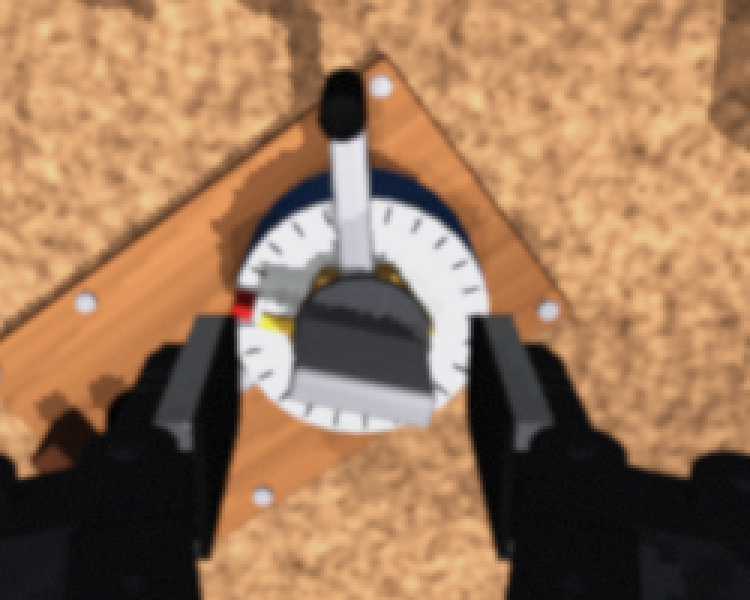

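The crop (from (140,130), ×3) shows the pointer (about 262–293,323) near the red tab (243,306). I compute the remaining angle with each part's own height.

Run:
```python
from h import *
c=dict(np.load("w3.npz"));im=c["image"]
y=max(blobs(im,(22,90,90),(35,255,255),(215,230,245,245),4),key=lambda b:b[0]);r=max(blobs(im,(0,150,60),(9,255,255),(210,220,235,245),4),key=lambda b:b[0])
print(y[:3],r[:3])
B=[b for b in blobs(im,(0,0,170),(180,60,255),(140,145,390,330),12) if b[0]<60]
for b in B:print(b[0],b[1],cast(c,b[1],.013).round(4))
ys,xs=np.where(y[3]);tipx=xs.min();tip=(tipx,ys[xs<=tipx+1].mean())
for ax in(np.array([.5796,.019]),np.array([.5805,.0205]),np.array([.58,.020])):
    o=[]
    for p,z in((y[1],.0685),(tip,.0685),(r[1],.0617)):
        v=cast(c,p,z)-ax;o+=[np.arctan2(v[1],v[0]).round(3),np.hypot(*v).round(4)]
    print(ax,o)
C=[dict(np.load(n+".npz")) for n in("wrist0","w1","w2")]+[c]
q=tri(list(zip(C,[(297.7,170.3),(225.5,315.9),(231.2,234.2),r[1]])));print("tab tri",q.round(4))
w=[cast(c,(140+a/3,130+b/3),.107) for a,b in((298,370),(434,395),(430,425),(294,394))];print(np.mean(w,0),[np.arctan2(*(d[::-1])) for d in(w[0]-w[1],w[3]-w[2])])
```

```text
(np.int32(40), array([231.3, 237.6]), array([227, 235,  10,   6], dtype=int32)) (np.int32(56), array([219.8, 231.6]), array([216, 227,   8,   9], dtype=int32))
45 [266.6 158.2] [ 0.558  -0.0555]
37 [168.1 230.5] [0.6896 0.0114]
31 [322.4 233.4] [0.5063 0.0469]
28 [227.1 295.1] [0.6377 0.1132]
[0.5796 0.019 ] [np.float64(-0.392), np.float64(0.0288), np.float64(-0.383), np.float64(0.0331), np.float64(-0.409), np.float64(0.0416)]
[0.5805 0.0205] [np.float64(-0.452), np.float64(0.0286), np.float64(-0.435), np.float64(0.0329), np.float64(-0.451), np.float64(0.0414)]
[0.58 0.02] [np.float64(-0.429), np.float64(0.0288), np.float64(-0.415), np.float64(0.0332), np.float64(-0.435), np.float64(0.0416)]
tab tri [0.618  0.0024 0.0618]
[0.57745538 0.01837857] [np.float64(-0.3744535019972196), np.float64(-0.42388959749748073)]
```

```bash
python3 -m crank '{"travel":[[-0.7,-0.2,0],[-1.4,-0.4,0],[-2.1,-0.6,0],[-2.7,-0.8,0],[-3.1,-1,0]],"turn":[0,0,0,0,0]}'
python3 -m crank '{"travel":[[0,0,0],[0,0,0],[0,0,0]],"turn":[0,0,0]}'
python3 - <<'E'
from h import *
c=read_camera("wrist");np.savez("w4.npz",**c);im=c["image"]
X=np.array([.618,.0024,.0685]);x=c["K"]@(c["R"]@X+c["t"]);x=(x/x[2])[:2];u,v=map(int,x);print(x)
roi=(u-40,v-25,u+45,v+45)
for k,lo,hi in(("y",(22,90,90),(35,255,255)),("r",(0,150,60),(9,255,255))):
    for b in blobs(im,lo,hi,roi,4):
        for ax in((.5796,.019),(.5805,.0205),(.58,.02)):
            vv=cast(c,b[1],.0685 if k=="y" else .0617)-ax;print(k,b[0],b[1],b[2],np.arctan2(vv[1],vv[0]).round(3),np.hypot(*vv).round(4))
y0,x0=max(v-60,0),max(u-50,0)
cv2.imwrite("pics/w4.png",cv2.resize(im[y0:y0+110,x0:x0+140],None,fx=5,fy=5,interpolation=cv2.INTER_CUBIC)[:,:,::-1])
E
```

```text
clock: 9.97
tcp_pos: [0.6302, 0.0779, 0.1991]
orientation: [0.001, -0.645, 0.764, 0.0]
wrist_force: [0.9, 0.1, 0.2]
finger_gap: 0.04
clock: 10.22
tcp_pos: [0.6292, 0.0748, 0.1987]
orientation: [-0.0, -0.644, 0.765, 0.0]
wrist_force: [-0.9, -0.2, -0.1]
finger_gap: 0.0398
[257.42571767 105.28494807]
y 59 [271.1 108.6] [266 105  12   8] -0.412 0.0294
y 59 [271.1 108.6] [266 105  12   8] -0.472 0.0292
y 59 [271.1 108.6] [266 105  12   8] -0.449 0.0295
r 40 [257.4 105. ] [253 102  10   6] -0.411 0.0419
r 40 [257.4 105. ] [253 102  10   6] -0.453 0.0417
r 40 [257.4 105. ] [253 102  10   6] -0.437 0.0419
```

View pics/w4.png

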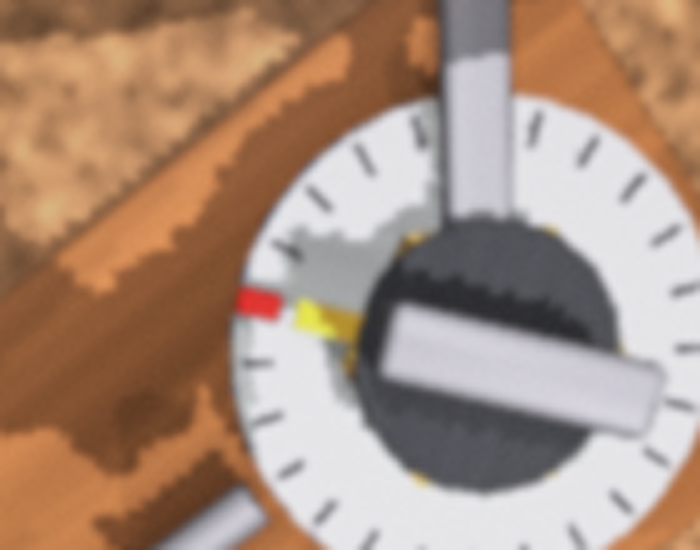

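The overhead crop shows the yellow pointer (297–360,320) running straight into the red tab (260,303). The two angles agree to about 0.01 to 0.015 rad. Next, the post.

Run:
```python
from h import *
c=dict(np.load("w3.npz"))
b=max(blobs(c["image"],(0,0,0),(180,255,45),(235,145,280,182),20),key=lambda b:b[0]);print(b[0],b[1],b[2])
x,y,w,h=b[2];P=cast(c,(x+w/2,y+h-7.5),.105);print("post",P)
for ax in((.5796,.019),(.5805,.0205)):v=P-ax;print(np.hypot(*v),np.degrees(np.arctan2(v[1],v[0])))
s=get_state();q=s["orientation"];ty=np.array([2*q[1]*q[2],2*q[2]**2-1]);ty/=np.hypot(*ty);tx=np.array([-ty[1],ty[0]])
d=P-s["tcp_pos"][:2];print("units",d@tx/.04,d@ty/.04,np.degrees(np.arctan2(ty[1],ty[0])))
```

```text
271 [253.8 164.7] [247 154  14  22]
post [ 0.5692391  -0.06641463]
0.08604072717204073 -96.91625788932917
0.08764108756848539 -97.3822745282137
units 3.7201270428797777 0.8764067322749444 170.1788367380527
```

```bash
python3 -m crank '{"travel":[[0.9,0.2,0],[1.8,0.4,0],[2.7,0.6,0],[3.3,0.8,0.4],[3.72,0.88,1.2]],"turn":[-0.05,-0.05,-0.05,-0.05,-0.05]}'
python3 -m crank '{"travel":[[0,0,0],[0,0,0],[0,0,0]],"turn":[0,0,0]}' 34
python3 -m crank '{"travel":[[0,0,0.4],[0,0,0.8],[0,0,1.2],[0,0,1.78],[0,0,1.78]],"turn":[0,0,0,0,0]}'
python3 -m crank '{"travel":[[0,0,0],[0,0,0],[0,0,0]],"turn":[0,0,0]}' 20
```

```text
clock: 10.68
tcp_pos: [0.5705, -0.07, 0.1549]
orientation: [0.002, -0.662, 0.75, -0.004]
wrist_force: [0.4, 0.5, 0.6]
finger_gap: 0.0402
clock: 10.93
tcp_pos: [0.5698, -0.0666, 0.152]
orientation: [0.0, -0.662, 0.749, -0.0]
wrist_force: [0.8, -0.5, 0.7]
finger_gap: 0.0338
clock: 11.35
tcp_pos: [0.5687, -0.0649, 0.0777]
orientation: [-0.001, -0.663, 0.748, 0.001]
wrist_force: [-1.2, 0.8, -0.6]
finger_gap: 0.0338
clock: 11.6
tcp_pos: [0.5712, -0.0663, 0.0818]
orientation: [0.001, -0.663, 0.749, -0.001]
wrist_force: [0.4, 0.8, 0.6]
finger_gap: 0.0199
```

```bash
cat > st.py <<'E'
from h import *
s=get_state();v=s["tcp_pos"][:2]-np.array([.5803,.0200]);r=np.hypot(*v);u=v/r;f=s["wrist_force"]
a=np.arctan2(v[1],v[0])%(2*np.pi);t=np.array([u[1],-u[0]]) # cw tangent
q=s["orientation"];ya=np.arctan2(2*q[2]**2-1,2*q[1]*q[2])
print("t %.2f nut_tcp %.3f r %.4f push %.2f radial %.2f fz %.2f yaw_err %.3f"%(s["clock"],.470+np.pi-a,r,-f[:2]@t,f[:2]@u,f[2],a-np.pi/2-ya))
E
python3 st.py
python3 -m crank '{"travel":[[-0.01,0.21,0],[-0.04,0.42,0],[-0.1,0.63,0],[-0.17,0.83,0],[-0.26,1.02,0]],"turn":[0.1,0.2,0.3,0.4,0.5]}' >/dev/null; python3 st.py
python3 -m crank '{"travel":[[0,0.13,0],[-0.02,0.25,0],[-0.03,0.38,0],[-0.06,0.5,0],[-0.1,0.63,0]],"turn":[0.06,0.12,0.18,0.24,0.3]}' >/dev/null; python3 st.py
```

```text
t 11.60 nut_tcp -0.995 r 0.0868 push 0.33 radial -0.79 fz 0.65 yaw_err 0.016
t 12.02 nut_tcp -0.529 r 0.0874 push 5.64 radial 4.46 fz -2.22 yaw_err 0.057
t 12.43 nut_tcp -0.230 r 0.0865 push 5.73 radial 6.40 fz 1.20 yaw_err 0.055
```

```bash
python3 -m crank '{"travel":[[0,0,0],[0,0,0]],"turn":[0,0]}'; python3 st.py
python3 -m crank '{"travel":[[0,0.05,0],[-0.01,0.1,0],[-0.01,0.15,0],[-0.02,0.2,0]],"turn":[0.03,0.06,0.09,0.12]}';python3 st.py; python3 -c "
from workcell import *
s=get_state();print(s['ft_torque'],s['wrist_force'])"
```

```text
clock: 12.6
tcp_pos: [0.5137, -0.0344, 0.0817]
orientation: [0.001, -0.319, 0.948, -0.002]
wrist_force: [-0.4, -4.2, 1.5]
finger_gap: 0.02
t 12.60 nut_tcp -0.215 r 0.0860 push 2.95 radial 2.96 fz 1.53 yaw_err 0.036
clock: 12.93
tcp_pos: [0.5096, -0.028, 0.0815]
orientation: [0.001, -0.26, 0.965, -0.002]
wrist_force: [-1.0, -6.9, 2.1]
finger_gap: 0.02
t 12.93 nut_tcp -0.126 r 0.0854 push 5.18 radial 4.74 fz 2.06 yaw_err 0.069
[-1.27019005  0.08197705 -0.04575654] [-1.00783295 -6.94710912  2.05661053]
```

```bash
python3 -m crank '{"travel":[[0.03,0.06,0],[0.03,0.13,0],[0.02,0.19,0]],"turn":[0.03,0.06,0.09]}' >/dev/null;python3 st.py
python3 -m crank '{"travel":[[0.01,0.06,0],[0.01,0.13,0]],"turn":[0.03,0.06]}' >/dev/null;python3 st.py
python3 -m crank '{"travel":[[0.01,0.06,0],[0.01,0.13,0]],"turn":[0.03,0.06]}' >/dev/null;python3 st.py
```

```text
t 13.18 nut_tcp -0.036 r 0.0856 push 4.91 radial 2.53 fz 2.03 yaw_err 0.069
t 13.35 nut_tcp 0.021 r 0.0857 push 6.00 radial 2.28 fz 2.16 yaw_err 0.072
t 13.52 nut_tcp 0.079 r 0.0858 push 7.23 radial 1.50 fz 2.33 yaw_err 0.074
```

```bash
python3 -m crank '{"travel":[[0.01,0.06,0],[0.01,0.13,0]],"turn":[0.03,0.06]}' >/dev/null;python3 st.py
python3 -m crank '{"travel":[[0.01,0.06,0]],"turn":[0.03]}' >/dev/null;python3 st.py
python3 -m crank '{"travel":[[0.01,0.06,0]],"turn":[0.03]}' >/dev/null;python3 st.py
```

```text
t 13.68 nut_tcp 0.136 r 0.0859 push 6.89 radial 2.37 fz 3.28 yaw_err 0.077
t 13.77 nut_tcp 0.165 r 0.0860 push 6.82 radial 0.33 fz 2.71 yaw_err 0.078
t 13.85 nut_tcp 0.189 r 0.0859 push 8.85 radial -0.48 fz 1.56 yaw_err 0.084
```

```bash
for i in 1; do python3 -m crank '{"travel":[[0,0.05,0]],"turn":[0.025]}' >/dev/null;python3 st.py
python3 -m crank '{"travel":[[0,0.05,0]],"turn":[0.025]}' >/dev/null;python3 st.py; done
```

```text
t 13.93 nut_tcp 0.213 r 0.0860 push 7.95 radial 0.31 fz 3.85 yaw_err 0.085
t 14.02 nut_tcp 0.234 r 0.0860 push 9.74 radial 0.79 fz 3.71 yaw_err 0.089
```

```bash
python3 -m crank '{"travel":[[0,0.03,0]],"turn":[0.015]}' >/dev/null;python3 st.py
python3 -m crank '{"travel":[[0,0.03,0]],"turn":[0.015]}' >/dev/null;python3 st.py
```

```text
t 14.10 nut_tcp 0.246 r 0.0859 push 10.05 radial 1.91 fz 3.76 yaw_err 0.092
t 14.18 nut_tcp 0.257 r 0.0859 push 11.08 radial 1.52 fz 4.62 yaw_err 0.095
```

```bash
python3 -m crank '{"travel":[[0,-0.08,0],[0,-0.16,0],[0,-0.16,0],[0,-0.16,0]],"turn":[0,0,0,0]}' ;python3 st.py
```

```text
clock: 14.52
tcp_pos: [0.4942, -0.0015, 0.0799]
orientation: [0.0, -0.06, 0.998, 0.0]
wrist_force: [-0.6, 0.4, 0.5]
finger_gap: 0.0195
t 14.52 nut_tcp 0.225 r 0.0887 push -0.49 radial 0.49 fz 0.47 yaw_err 0.126
```

```bash
python3 -m crank '{"travel":[[0,0,0],[0,0,0],[0,0,-0.5],[0,0,-1.5],[0,0,-2.5]],"turn":[0,0,0,0,0]}' 28
python3 -m crank '{"travel":[[0.5,0,-0.5],[1,0,-0.9],[1,0,-0.9],[1,0,-0.9]],"turn":[0,0,0,0]}'
python3 - <<'E'
from h import *
c=read_camera("wrist");cv2.imwrite("pics/w5.png",c["image"][:,:,::-1]);np.savez("w5.npz",**c)
s=read_camera("scene");cv2.imwrite("pics/s5.png",s["image"][:,:,::-1])
im=c["image"]
for k,lo,hi,z in(("y",(22,90,90),(35,255,255),.0685),("r",(0,150,60),(9,255,255),.0617)):
    for b in blobs(im,lo,hi,(150,200,380,384),6):
        for ax in((.5796,.019),(.5805,.0205)):v=cast(c,b[1],z)-ax;print(k,b[0],b[1],np.arctan2(v[1],v[0]).round(3),np.hypot(*v).round(4))
E
```

```text
clock: 14.93
tcp_pos: [0.4924, -0.0011, 0.1793]
orientation: [-0.002, -0.06, 0.998, 0.001]
wrist_force: [0.2, -0.9, -0.1]
finger_gap: 0.028
clock: 15.27
tcp_pos: [0.4547, -0.0064, 0.2168]
orientation: [0.001, -0.06, 0.998, -0.0]
wrist_force: [0.7, -0.4, -0.1]
finger_gap: 0.028
y 9 [254. 270.] -2.353 0.0259
y 9 [254. 270.] -2.338 0.0276
y 17 [253.9 306.8] -0.398 0.033
y 17 [253.9 306.8] -0.451 0.0328
r 40 [250.  308.8] -0.399 0.0425
r 40 [250.  308.8] -0.44 0.0423
```

View pics/w5.png

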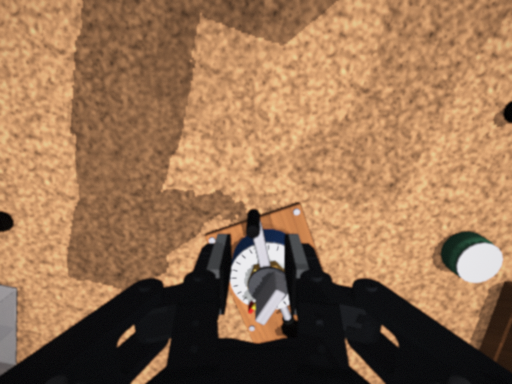

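The final view shows the post at (254,215) standing free below the raised fingers, the pointer still on the tab at (250–254,308), and the pawns and tin still standing. Handing in.

```bash
python3 -c "
from workcell import *
print(hand_in())"
```

```text
the job is handed in; nothing more can be done
None
```

I did the steps in the order asked and handed the job in at about 15.3 s on the robot's clock, with the gripper well clear. The hand-in reported no verdict.

- **Slackening:** I swung the post about 0.97 rad anticlockwise, more than the eighth of a turn (0.785 rad).
- **Wing screw:** I turned it about 0.83 rad clockwise. From straight above, the pointer was 0.00 to 0.02 rad from the tab, and still within 0.015 rad after tightening.
- **Tightening:** The post then went back clockwise at about 5 N while slack. The force rose steadily, and the last three moving readings were 9.7, 10.1 and 11.1 N. I stopped there, with the nut at roughly 0.22 rad past its old position, and backed the fingers off until the force read about zero.

**Less certain:**
- Force readings scatter by roughly 0.5 to 1 N. My best estimate of the final push is 10.3 to 10.7 N, and no reading passed 12 N.
- During the slack part of the swing back the fingers dragged on the post, with up to 6 N of sideways force. I corrected that before the nut came up tight.
- My estimates of the axis position differed by about 1.5 mm, but this hardly affects how well the pointer matches the tab.
- In the last wrist picture both loose pawns, at the picture's edges, and the tin looked undisturbed. I did not measure them, and the pawn at the fence and the pencil cup were not clearly in view.

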